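# Hold the filter clamp open at its mark

### The arm

A 6-joint arm with a two-finger parallel gripper is mounted at the origin on the work surface. World frame = base frame: x ahead of the robot, y to its left, z up, the work surface at z = 0. Lengths are in m, angles in rad, forces in N, time in s.
With the tool pointing down it reaches from about 0.35 to 0.775 m from the base axis. Payload 5.5 kg.
Tool frame: the origin (TCP) lies at the very end of the fingers, on their centre line; the grasp point (between the pads) lies 19 mm behind it; z points along the fingers, x is the direction in which the jaws open and shut, and the axes are right-handed (so a half turn about z gives the same grasp; the last joint's range is limited). The gripper opens to 85 mm and grips with 20 to 120 N. Pads are 22 mm wide; open, the fingers measure 114 mm over their backs; the gripper's body (76 mm by 85 mm) begins 54 mm behind the grasp point. The pads swing forward as they close: fully open they stand 13 mm farther back than shut.
Start: joints at [-1.486, 0.313, 0.046, 1.304, 0, 1.431], TCP at [0.128, -0.561, 0.194] pointing down, gripper open.
Joint ranges: [-2.76, 2.76], [-0.86, 1.69], [-1.03, 1.26], [-2.2, 2.34], [-1.47, 1.5], [-3.14, 3.14]. Speed limits (rad/s): [2.57, 2.57, 3.14, 3.14, 3.14, 3.14].

### API

Orientations are given as a unit quaternion [w, x, y, z].
In Python, from workcell import env gives the robot as it stands.
- The arm moves only by the shell command python3 -m inch 'ROWS' [FORCE]. ROWS is JSON, a list of rows, each a list of 7 numbers: the turn, a rotation vector about the tool's x, y, z each as a share of 8 degrees, from -1 to 1, then the shift along the tool's x, y, z each as a share of 0.05 m, from -1 to 1, then the closure, from 0 (fully open) to 1 (shut). A call has 1 to 12 rows; each row shifts and turns the commanded pose from where the row before left it, along the tool's axes as they then stand; what a row does not reach is not made up. A row lasts 1/10 s, in which the tool goes at most 50 mm and 8.59 degrees, less where a joint would pass 70% of its speed; a pose out of reach is approached as far as the arm can. A call with a number of a shift or a turn outside -1 to 1 is refused whole. A call with a gripper value outside its range is refused whole. The fingers move at their own pace and stop on an object; FORCE is the grip in N (left out, the last holds). Time passes only in rows, so rows that do not move let the fingers close. It gives the time, the measured TCP pose, the force and the opening at its end, in the units of the state.
- env.get_state(): the state, without advancing time (a new reading comes with each control period).
- env.read_camera(name): name is "scene" or "top"; returns the picture (480x640x3 uint8, red, green, blue); there is no depth.
- env.calibration(name): a dict with "fx", "fy", "cx", "cy" (pixels), "rvec" (rotation vector, rad) and "tvec" (3), from world to camera coordinates, as OpenCV has them. Camera axes: x right, y down, z forward; pixel columns grow to the right and rows downward; lengths in m; the calibration is good to about 2 mm. A picture is of the moment at which its call begins. calibration takes no time and is no camera call.
- env.hand_in(): hands the job in, once; it reports no verdict.
The state is a dict: "clock": time; "joint_pos": joint angles; "qvel": joint speeds; "tau": joint torques, N m; "tcp_pos": TCP position; "orientation": TCP orientation; "wrist_force": force on the tool from outside, world axes, zero at the start; "ft_torque": the same for the moment, N m; "finger_gap": finger opening in m.
Only numpy, scipy, OpenCV 4.12 (cv2) and the standard library are available. Lean on these libraries where they do the work, as an engineer would, in place of code of your own. Each camera call takes 0.05 s, during which the arm holds its last target.

### The job

I want to drop the dishwasher filter into the clamp stand to brush it. Turn the stand's black wing knob clockwise, a quarter turn to its stop, so the slide is free; then pull the sprung jaw out by its black handle until the pointer on the jaw stands level with the mark rider on the edge rail, and keep holding it there: finish with the handle still held, because the jaw springs back when let go. Leave the rider and the things standing around the stand where they are.

Things in the scene. Friction and masses are not known exactly. Their poses are not given: they have to be found in the camera images.
- stand: Clamp stand fixed to the counter, aluminium base 300 x 140 x 12 mm. Origin on the counter under the slide's centre line, z up; handle and jaw pull out along its own -x. Along x: handle starts at -135 mm, knob -10, moving jaw +107, fixed jaw +152 (both 74 mm high). Between handle and jaw only the knob tops 50 mm (the bridge); slide bar top at 24 mm.
- knob (a joint): Turn of the black wing knob, rad, growing clockwise seen from above. At 0 its wing lies across the slide (along the stand's y) and a latch stops the slide after about 11 mm. From 1.1 the slide is free; end stop at 1.5, wing in line with the slide. Starts at 0 to 0.25; friction about 0.05 N m, stays where left.
- knob_grip (a point): Centre of the wing of the knob, on the vertical turning axis. Wing 52 mm long, 14 mm thick, 30 mm high (15 mm above and below this point), on a 26 mm round boss 10 mm high over the bridge. The point turns with the knob: its y is the wing's long direction.
- jaw (a joint): How far the sprung jaw with its handle is pulled out, m: 0 closed (pushed there by the spring), end stop 0.095. Pull about 4 N at 0 plus 0.9 N per 10 mm.
- handle (a point): Black grip bar of the slide, pulled along the stand's -x. This point is the bar's centre, 75 mm above the counter; bar 20 mm thick (stand's x), 90 mm long (stand's y), 26 mm high, on a thinner web below (12 x 60 mm). The rules call the bar jaw_c2, the web jaw_c3. Free space all around and above.
- pointer (a point): Outer tip of the pointer, a thin black plate (4 mm thick along x) on the -y side of the moving jaw, 30 mm above the counter. It moves with the jaw.
- mark (a point): Inner edge of the mark: upright black fin (4 mm thick along x, top 40 mm above the counter) of the small dark steel rider on the rail on the base's -y edge, 25 to 70 mm further along the stand's -x than the closed pointer. Level when pointer and mark have the same x in the stand's frame; the pointer passes it with 4 mm to spare in y.
- filter_mid (a point): Bystander: steel mesh filter cylinder, 68 mm across, 115 mm high, upright; its centre.
- cup_mid (a point): Bystander: grey plastic coarse filter cup, 84 mm across, 55 mm high, upright; its centre.
- tumbler_mid (a point): Bystander: glass tumbler, 72 mm across, 95 mm high, upright; its centre.
- brush_mid (a point): Bystander: blue bottle brush with white handle, lying, 245 mm long along its x, 51 mm across; the point where head and handle meet (head to +x).

How it is judged:
On the way, in this order (a step that is already met when the one before it is completed fails the run):
1. the knob is turned free while the jaw is still closed (value of joint knob above 1.1 rad and value of joint jaw below 0.014 m), for 0.1 s.
2. the jaw is pulled out by the handle to the mark (x of pointer in the frame of mark between -0.005 and 0.005 m and (contact force between the fingers and jaw_c2 above 2 N or contact force between the fingers and jaw_c3 above 2 N)), for 0.3 s.
At the end, for the whole second after the job is handed in: The fingers hold the handle (over 2 N), the jaw is still, its pointer level with the mark within 5 mm, the knob turned to at least 1.1 rad (so the spring alone pulls on the jaw), the mark rider within 4 mm of its start; all this through the last second while the arm keeps holding (all of step 2 and velocity of joint jaw between -0.01 and 0.01 m/s and value of joint knob above 1.1 rad and distance of mark from where it was at the start of the episode below 0.004 m); the arm keeps its last pose, push and grip.
It fails at once if a bystander is moved by more than 20 mm (distance of any of filter_mid, cup_mid, tumbler_mid, brush_mid from where it was at the start of the episode above 0.02 m).
It fails at once if the mark rider is pushed by more than 4 mm (distance of mark from where it was at the start of the episode above 0.004 m).
It also fails if it takes over 42 s, if anything falls off the work surface, if the arm or the gripper's body presses on something with over 40 N, if the wrist force passes 120 N, or if a joint passes its speed limit or range.

## Working session

There is one attempt and no reset: what is moved stays moved. The work goes in short steps, Python scripts to look and compute and a shell command to move; the robot and the scene stay as the last step left them, time stands still between calls to the robot, and variables do not carry over. Pictures are saved under pics/ and viewed, and the job is handed in when it is done.

```bash
mkdir -p pics; ls
python3 - <<'E'
from workcell import env
import cv2
for n in("scene","top"):
    cv2.imwrite(f"pics/{n}0.png",env.read_camera(n)[:,:,::-1]); print(env.calibration(n))
print(env.get_state())
E
```

```text
pics
{'fx': 460.8061849629311, 'fy': 460.8061849629311, 'cx': 324.48801373299483, 'cy': 241.32454972005786, 'rvec': array([ 2.15777119,  1.42748486, -0.46952001]), 'tvec': array([-0.32521537, -0.37016589,  1.17377413])}
{'fx': 494.13985928043144, 'fy': 494.13985928043144, 'cx': 311.98079061843197, 'cy': 245.9557200050072, 'rvec': array([ 2.1211024 , -2.18306677,  0.11376655]), 'tvec': array([0.09217275, 0.60008566, 0.92034154])}
{'clock': 0.1, 'joint_pos': array([-1.48556747e+00,  3.13913647e-01,  4.50673900e-02,  1.30357469e+00,
        2.09097044e-05,  1.43121281e+00]), 'qvel': array([ 3.71411603e-04, -7.31152370e-04,  3.44626611e-03,  7.01628725e-04,
       -1.50911099e-03, -6.88075174e-06]), 'tau': array([ 3.26560890e-03, -4.81726885e+01,  2.99242562e+01,  1.27678187e-02,
       -9.09739083e-05, -1.26383469e-06]), 'tcp_pos': array([ 0.12814353, -0.56001121,  0.1935944 ]), 'orientation': array([-5.96976778e-04,  7.81959922e-01, -6.23328181e-01, -5.50979849e-04]), 'wrist_force': array([ 0.69009961, -0.01616807, -0.83481564]), 'ft_torque': array([ 0.0019607 ,  0.02745259, -0.0096489 ]), 'finger_gap': 0.08522977946437389}
```

View pics/scene0.png

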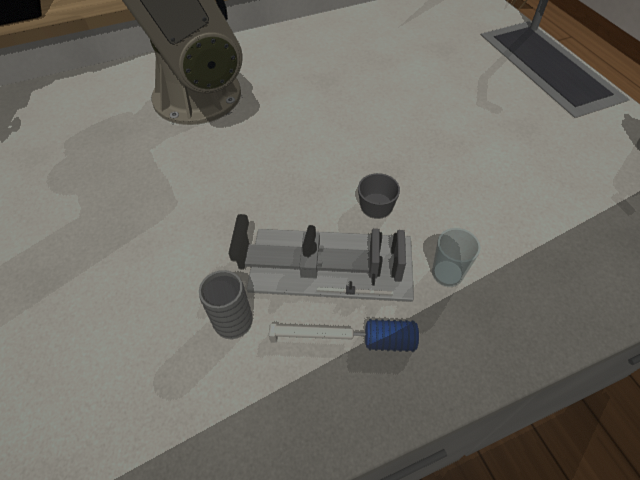

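View pics/top0.png

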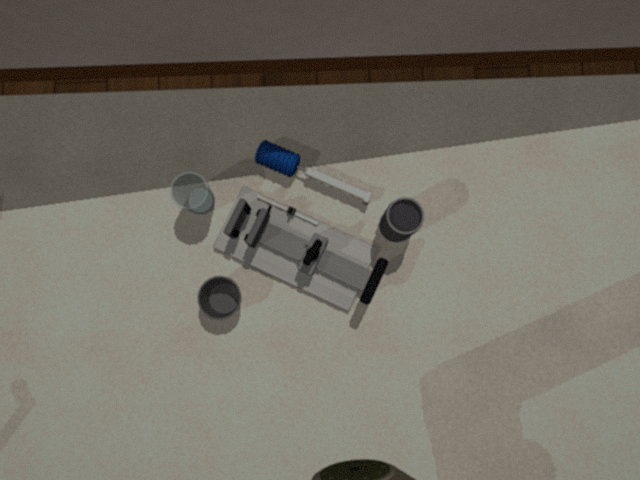

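The scene view has the handle at about (240,241), the knob at (310,238), the moving jaw at (375,253), the pointer at (374,281) and the rider fin at (350,287). In the top view the handle is at (374,281), the knob at (314,251) and the rider at (291,211). I'll zoom in to get these more exactly.

```bash
python3 - <<'E'
import cv2
a=cv2.imread("pics/scene0.png")[205:305,220:420]; b=cv2.imread("pics/top0.png")[180:315,205:405]
cv2.imwrite("pics/sc_z.png",cv2.convertScaleAbs(cv2.resize(a,None,fx=4,fy=4,interpolation=cv2.INTER_CUBIC),alpha=1.7))
cv2.imwrite("pics/top_z.png",cv2.convertScaleAbs(cv2.resize(b,None,fx=4,fy=4,interpolation=cv2.INTER_CUBIC),alpha=1.7))
E
cat > h.py <<'E'
import numpy as np,cv2
from workcell import env
def cam(n):
    c=env.calibration(n);R=cv2.Rodrigues(c["rvec"])[0];return c,R,-R.T@c["tvec"]
def ray(n,uv,z):
    c,R,o=cam(n);d=R.T@np.array([(uv[0]-c["cx"])/c["fx"],(uv[1]-c["cy"])/c["fy"],1]);return o+d*(z-o[2])/d[2]
def proj(n,p):
    c,R,o=cam(n);q=R@np.asarray(p)+c["tvec"];return np.array([c["fx"]*q[0]/q[2]+c["cx"],c["fy"]*q[1]/q[2]+c["cy"]])
E
```

```text
(no output)
```

View pics/sc_z.png

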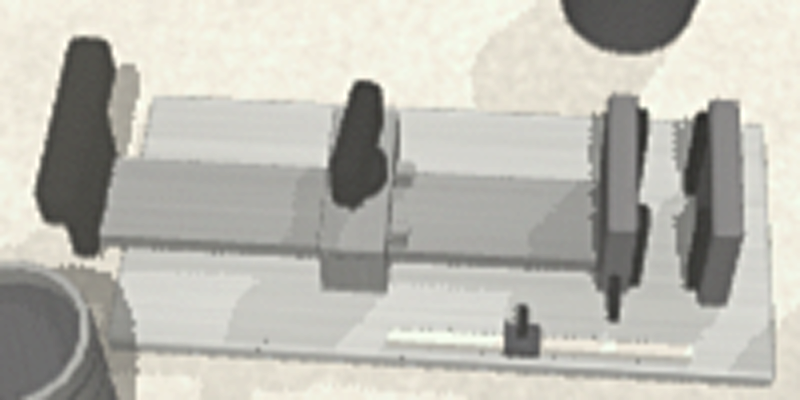

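View pics/top_z.png

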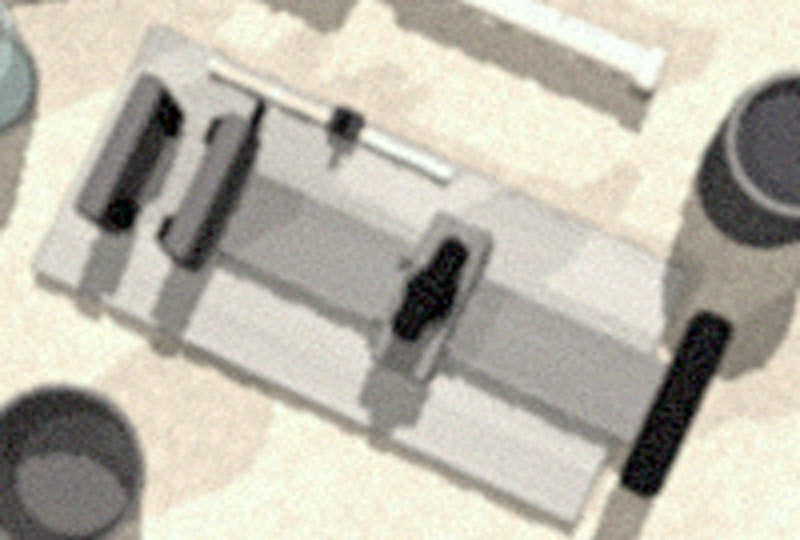

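```bash
cat > m1.py <<'E'
from h import *
T=lambda u,v:(u/4+205-.4,v/4+180-.4); S=lambda u,v:(u/4+220-.4,v/4+205-.4)
# stand frame from base corners (top view, z .012)
A=ray("top",T(155,25),.012);B=ray("top",T(35,268),.012);C=ray("top",T(574,530),.0)
As=None
C2=ray("scene",S(774,382),.0);D2=ray("scene",S(153,97),.012);E2=ray("scene",S(763,125),.012)
print("corner A",A,"B",B,"C(z0)",C,"| scene A",C2,"C",D2,"B",E2)
print("AB",np.linalg.norm(A-B),"BC",np.linalg.norm((B-C)[:2]))
for n,f,pts in(("top",T,dict(h1=((714,318),.088),h2=((642,490),.088),k1=((455,243),.09),k2=((405,335),.09),fin=((335,160),.03),ptr=((261,103),.03))),
 ("scene",S,dict(h1=((58,192),.088),h2=((90,40),.088),k1=((345,203),.07),k2=((366,84),.09),fin=((521,308),.04),ptr=((614,317),.03)))):
    for k,(p,z) in pts.items(): print(n,k,ray(n,f(*p),z).round(4))
E
python3 m1.py
```

```text
corner A [0.73202764 0.21053264 0.012     ] B [0.61007292 0.27185212 0.012     ] C(z0) [0.4731035  0.00758889 0.        ] | scene A [0.73055754 0.21738909 0.        ] C [0.47645723 0.0094515  0.012     ] B [0.609875   0.27692711 0.012     ]
AB 0.13650287022988136 BC 0.297650258875061
top h1 [ 0.5683 -0.0547  0.088 ]
top h2 [ 0.4914 -0.0188  0.088 ]
top k1 [0.606  0.0622 0.09  ]
top k2 [0.5645 0.0862 0.09  ]
top fin [0.6569 0.1199 0.03  ]
top ptr [0.6865 0.1558 0.03  ]
scene h1 [ 0.5679 -0.0527  0.088 ]
scene h2 [ 0.4933 -0.0159  0.088 ]
scene k1 [0.6096 0.0612 0.07  ]
scene k2 [0.5672 0.0888 0.09  ]
scene fin [0.672  0.1179 0.04  ]
scene ptr [0.687  0.1565 0.03  ]
```

```bash
cat >> h.py <<'E'
TH=np.radians(63.4); X=np.array([np.cos(TH),np.sin(TH)]); Y=np.array([-X[1],X[0]])
H0=np.array([.5303,-.0355]); O=H0+.135*X
def st(p): d=np.asarray(p)[:2]-O; return np.array([d@X,d@Y])
def w(x,y): return O+x*X+y*Y
def state():
    s=env.get_state(); q=s["orientation"]
    from scipy.spatial.transform import Rotation as Rn
    R=Rn.from_quat(np.r_[q[1:],q[0]]).as_matrix()
    print("t %.2f"%s["clock"],"tcp",s["tcp_pos"].round(4),"stand",st(s["tcp_pos"]).round(4),"thx %.2f"%np.degrees(np.arctan2(R[1,0],R[0,0])),"tilt",R[:2,2].round(3),"F",s["wrist_force"].round(1),"gap %.4f"%s["finger_gap"],"q6 %.2f"%s["joint_pos"][5])
    return s,R
def togo(x,y,z):
    s,R=state(); d=np.r_[w(x,y),z]-s["tcp_pos"]; print("shift tool axes (x50mm):",(R.T@d/.05).round(3))
E
python3 - <<'E'
from h import *
for n,p,z in(("top",(404,216),.115),("scene",(222,287),.115),("top",(345/4+205,122/4+180),.04),("top",(335/4+205,160/4+180),.03),("top",(350/4+205,110/4+180),.04)):
    print(n,p,st(ray(n,p,z)).round(4))
for c in [(.5852,.0742),(.6865,.1558),(.687,.1565),(.672,.1179),(.732,.2105),(.610,.2719),(.6099,.2769),(.4765,.00945)]: print(c,st(c).round(4))
state()
E
```

```text
top (404, 216) [-0.1354 -0.1251]
scene (222, 287) [-0.1329 -0.1243]
top (291.25, 210.5) [ 0.0619 -0.0609]
top (288.75, 220.0) [ 0.0596 -0.0432]
top (292.5, 207.5) [ 0.0622 -0.0673]
(0.5852, 0.0742) [-0.0123  0.    ]
(0.6865, 0.1558) [ 0.106 -0.054]
(0.687, 0.1565) [ 0.1068 -0.0541]
(0.672, 0.1179) [ 0.0656 -0.058 ]
(0.732, 0.2105) [ 0.1753 -0.0702]
(0.61, 0.2719) [0.1755 0.0664]
(0.6099, 0.2769) [0.18   0.0687]
(0.4765, 0.00945) [-0.1189  0.0682]
t 0.10 tcp [ 0.1281 -0.56    0.1936] stand [-0.7841  0.1247] thx -77.12 tilt [-0.     0.002] F [ 0.7 -0.  -0.8] gap 0.0852 q6 1.43
```

```bash
python3 -m inch '[[0,0,-1,0,0,0,0],[0,0,-1,0,0,0,0],[0,0,-1,0,0,0,0],[0,0,-1,0,0,0,0],[0,0,-1,0,0,0,0],[0,0,-1,0,0,0,0],[0,0,-1,0,0,0,0],[0,0,-1,0,0,0,0],[0,0,-1,0,0,0,0],[0,0,-1,0,0,0,0],[0,0,-1,0,0,0,0],[0,0,-1,0,0,0,0]]'
python3 -m inch '[[0,0,-1,0,0,0,0],[0,0,-1,0,0,0,0],[0,0,-1,0,0,0,0],[0,0,-1,0,0,0,0],[0,0,-1,0,0,0,0],[0,0,-0.14,0,0,0,0],[0,0,0,0,0,0,0]]'
python3 -c "
from h import *
togo(-.0115,0,.15)"
```

```text
clock: 1.3
tcp_pos: [0.1281, -0.5602, 0.1939]
orientation: [-0.001, 0.986, 0.167, 0.0]
wrist_force: [0.0, -0.6, 0.0]
finger_gap: 0.0851
clock: 2.0
tcp_pos: [0.1281, -0.5604, 0.1941]
orientation: [-0.0, 0.867, 0.499, 0.0]
wrist_force: [0.2, -0.3, 0.2]
finger_gap: 0.0855
t 2.00 tcp [ 0.1281 -0.5604  0.1941] stand [-0.7844  0.1246] thx 59.85 tilt [-0.     0.001] F [ 0.2 -0.3  0.2] gap 0.0855 q6 -0.96
shift tool axes (x50mm): [15.582  1.531  0.889]
```

```bash
python3 -m inch '[[0,0,0,0.5,0.05,0,0],[0,0,0,0.9,0.1,0,0],[0,0,0,0.9,0.1,0,0],[0,0,0,0.9,0.1,0,0],[0,0,0,0.9,0.1,0,0],[0,0,0,0.9,0.1,0,0],[0,0,0,0.9,0.1,0,0],[0,0,0,0.9,0.1,0,0],[0,0,0,0.9,0.1,0,0],[0,0,0,0.9,0.1,0,0],[0,0,0,0.9,0.1,0,0],[0,0,0,0.9,0.1,0,0]]'
python3 -m inch '[[0,0,0,0.9,0.1,0,0],[0,0,0,0.9,0.1,0,0],[0,0,0,0.9,0.1,0,0],[0,0,0,0.9,0.1,0,0],[0,0,0,0.9,0.08,0.4,0],[0,0,0,0.5,0,0.4,0],[0,0,0,0,0,0,0]]'
python3 - <<'E'
from h import *
togo(-.0115,0,.064)
cv2.imwrite("pics/s1.png",cv2.resize(env.read_camera("scene")[180:330,200:420,::-1],None,fx=3,fy=3))
E
```

```text
clock: 3.2
tcp_pos: [0.4388, -0.1373, 0.1946]
orientation: [0.0, 0.867, 0.499, 0.0]
wrist_force: [1.1, -0.7, 0.2]
finger_gap: 0.0854
clock: 3.9
tcp_pos: [0.583, 0.0685, 0.1508]
orientation: [-0.002, 0.866, 0.501, -0.002]
wrist_force: [-1.3, -0.1, -0.2]
finger_gap: 0.0849
t 3.90 tcp [0.583  0.0685 0.1508] stand [-0.0184 -0.0006] thx 60.10 tilt [-0.005  0.001] F [-1.3 -0.1 -0.2] gap 0.0849 q6 0.50
shift tool axes (x50mm): [ 0.141 -0.012  1.735]
```

View pics/s1.png

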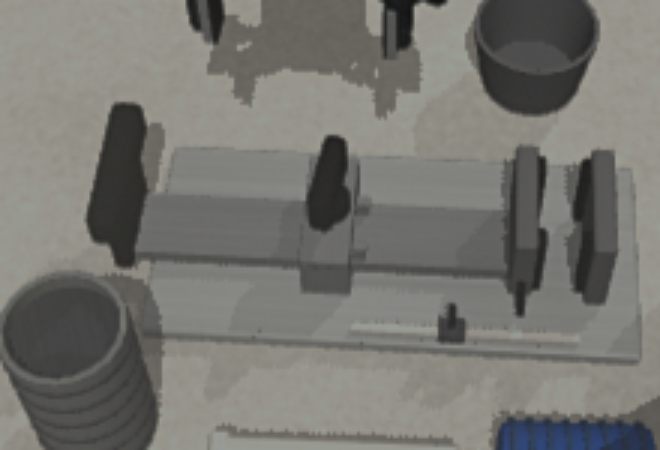

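The fingers straddle the knob's x and stay clear above everything. The knob is at crop (330,185) and the filter is untouched. Next I descend and grip the wing.

```bash
python3 -m inch '[[0,0,0,0.14,0,0.3,0],[0,0,0,0,0,0.4,0],[0,0,0,0,0,0.4,0],[0,0,0,0,0,0.4,0],[0,0,0,0,0,0.23,0],[0,0,0,0,0,0,0]]' 40
python3 -c "
from h import *
togo(-.0115,0,.064)"
```

```text
clock: 4.55
tcp_pos: [0.5859, 0.0706, 0.067]
orientation: [-0.001, 0.867, 0.499, -0.001]
wrist_force: [-0.1, 0.0, 0.1]
finger_gap: 0.0853
t 4.55 tcp [0.5859 0.0706 0.067 ] stand [-0.0153 -0.0022] thx 59.88 tilt [-0.003 -0.   ] F [-0.1  0.   0.1] gap 0.0853 q6 0.51
shift tool axes (x50mm): [ 0.072 -0.049  0.06 ]
```

```bash
python3 -m inch '[[0,0,0,0.07,-0.05,0.04,0],[0,0,0,0,0,0,0.5],[0,0,0,0,0,0,1],[0,0,0,0,0,0,1],[0,0,0,0,0,0,1],[0,0,0,0,0,0,1],[0,0,0,0,0,0,1],[0,0,0,0,0,0,1],[0,0,0,0,0,0,1]]' 40
python3 -c "
from h import *
togo(-.0115,0,.064)"
```

```text
clock: 5.45
tcp_pos: [0.5868, 0.0758, 0.0658]
orientation: [0.0, 0.866, 0.5, -0.0]
wrist_force: [0.0, -1.0, 0.1]
finger_gap: 0.0002
t 5.45 tcp [0.5868 0.0758 0.0658] stand [-0.0101 -0.0007] thx 60.00 tilt [-0. -0.] F [ 0.  -1.   0.1] gap 0.0002 q6 0.52
shift tool axes (x50mm): [-0.028 -0.012  0.037]
```

Run:
```python
from h import *
cv2.imwrite("pics/s2.png",cv2.convertScaleAbs(cv2.resize(env.read_camera("scene")[180:330,200:420,::-1],None,fx=3,fy=3),alpha=1.6))
cv2.imwrite("pics/t2.png",cv2.convertScaleAbs(cv2.resize(env.read_camera("top")[170:320,205:425,::-1],None,fx=3,fy=3),alpha=1.6))
```

```text
(no output)
```

View pics/s2.png

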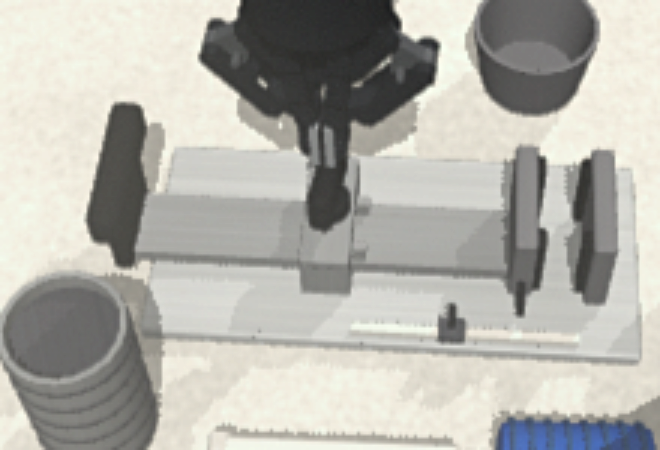

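View pics/t2.png

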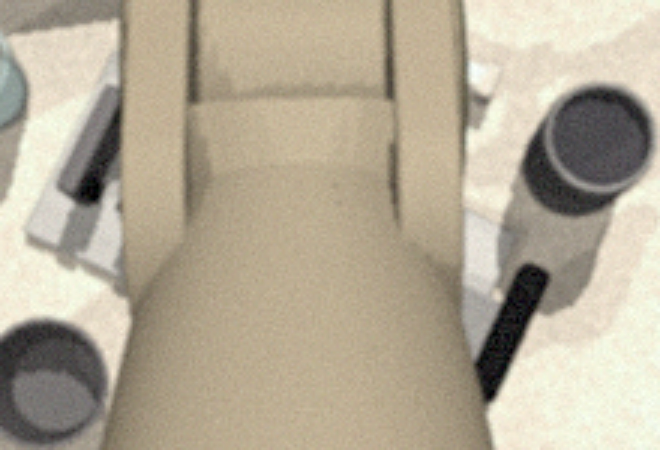

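Run:
```python
from h import *
f=lambda p:((proj("scene",p)-[200,180])*3).round(0)
s,R=state()
print("tcp px",f(s["tcp_pos"]), "grasp",f(s["tcp_pos"]+[0,0,.019]))
for z in (.045,.06,.075,.09):
  print(z,[f(np.r_[w(-.0105,y),z]) for y in(.026,0,-.026)])
print("bridge edge", [ (z,st(ray("scene",(200+300/3,180+262/3),z)).round(3),st(ray("scene",(200+352/3,180+265/3),z)).round(3)) for z in(.03,.04,.05)])
for z in(.04,.05,.06,.07,.08,.09):
  T=lambda u,v:(u/4+205-.4,v/4+180-.4); S=lambda u,v:(u/4+220-.4,v/4+205-.4)
  print(z,st(ray("top",T(405,335),z)).round(3),st(ray("scene",S(366,84),z)).round(3),st(ray("top",T(455,243),z)).round(3),st(ray("scene",S(345,203),z)).round(3))
```

```text
t 5.55 tcp [0.5868 0.0758 0.0658] stand [-0.0101 -0.0007] thx 60.00 tilt [-0. -0.] F [ 0.8  0.7 -0.1] gap 0.0002 q6 0.52
tcp px [327. 193.] grasp [325. 174.]
0.045 [array([331., 177.]), array([327., 212.]), array([324., 247.])]
0.06 [array([330., 162.]), array([326., 197.]), array([323., 233.])]
0.075 [array([329., 147.]), array([326., 183.]), array([322., 219.])]
0.09 [array([328., 132.]), array([325., 167.]), array([321., 204.])]
bridge edge [(0.03, array([-0.025, -0.028]), array([ 0.006, -0.028])), (0.04, array([-0.024, -0.034]), array([ 0.007, -0.034])), (0.05, array([-0.023, -0.04 ]), array([ 0.008, -0.04 ]))]
0.04 [-0.008  0.021] [-0.012  0.061] [-0.011 -0.03 ] [-0.016 -0.008]
0.05 [-0.008  0.021] [-0.011  0.053] [-0.011 -0.029] [-0.015 -0.014]
0.06 [-0.009  0.022] [-0.01   0.046] [-0.012 -0.028] [-0.014 -0.021]
0.07 [-0.01   0.023] [-0.009  0.038] [-0.013 -0.026] [-0.013 -0.028]
0.08 [-0.01   0.023] [-0.008  0.03 ] [-0.013 -0.025] [-0.012 -0.034]
0.09 [-0.011  0.024] [-0.007  0.023] [-0.014 -0.024] [-0.011 -0.041]
```

Run:
```python
from h import *
im=env.read_camera("scene")[205:275,270:350,::-1]
cv2.imwrite("pics/s3.png",cv2.convertScaleAbs(cv2.resize(im,None,fx=7,fy=7,interpolation=cv2.INTER_CUBIC),alpha=3.5))
```

```text
(no output)
```

View pics/s3.png

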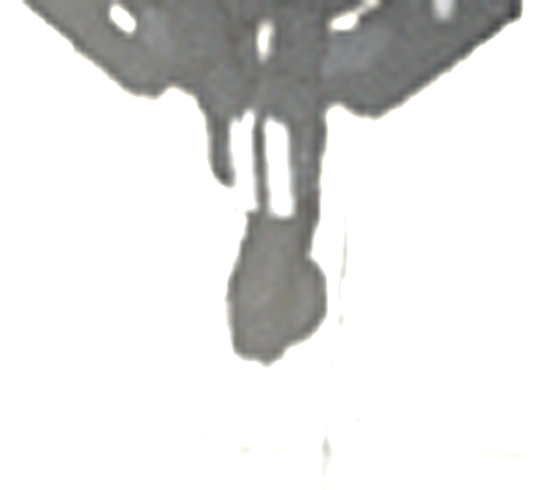

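Run:
```python
from h import *
im=env.read_camera("scene")[200:270,265:355,::-1]
im=cv2.resize(im,None,fx=8,fy=8,interpolation=cv2.INTER_NEAREST)
g=(np.clip(im/150.,0,1)**.6*255).astype(np.uint8)
cv2.imwrite("pics/s4.png",g)
state()
```

```text
t 5.65 tcp [0.5868 0.0758 0.0659] stand [-0.0102 -0.0007] thx 60.00 tilt [-0. -0.] F [-0.1 -0.6 -0.5] gap 0.0000 q6 0.52
```

View pics/s4.png

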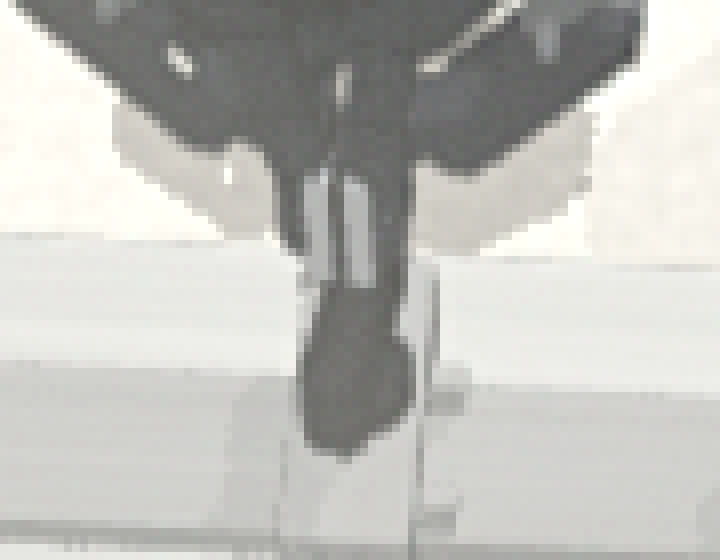

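```bash
python3 -m inch '[[0,0,0,0,0,-0.2,1],[0,0,0,0,0,-0.2,1],[0,0,0,0,0,0,1]]'
python3 - <<'E'
from h import *
s,R=state()
im=env.read_camera("scene")[190:270,265:355,::-1]
im=cv2.resize(im,None,fx=7,fy=7,interpolation=cv2.INTER_NEAREST)
g=(np.clip(im/150.,0,1)**.6*255).astype(np.uint8)
p=((proj("scene",s["tcp_pos"])-[265,190])*7).astype(int);print(p)
cv2.circle(g,tuple(p),4,(0,0,255),-1)
cv2.imwrite("pics/s5.png",g)
E
```

```text
clock: 5.95
tcp_pos: [0.5885, 0.0758, 0.0883]
orientation: [0.001, 0.866, 0.5, 0.002]
wrist_force: [0.1, -0.4, 0.6]
finger_gap: -0.0001
t 5.95 tcp [0.5885 0.0758 0.0883] stand [-0.0094 -0.0022] thx 60.00 tilt [ 0.004 -0.   ] F [ 0.1 -0.4  0.6] gap -0.0001 q6 0.52
[306 332]
```

View pics/s5.png

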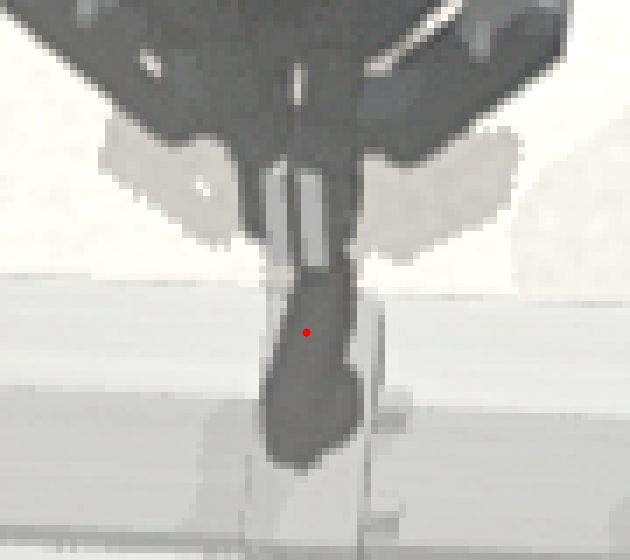

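Run:
```python
from h import *
print("origin", proj("scene",[0,0,0]), proj("top",[0,0,0]))
for n in("scene","top"): print(cam(n)[2])
im=env.read_camera("scene")[:,:,::-1].copy()
for p in([0,0,0],[.1,0,0],[0,.1,0],[-.0,-.1,0]):
    cv2.circle(im,tuple(int(v) for v in proj("scene",p)),2,(0,0,255),-1)
cv2.imwrite("pics/s6.png",im)
```

```text
origin [196.8133193   96.00295241] [361.46918776 568.14724768]
[ 1.03684563 -0.07788458  0.73445127]
[0.48729338 0.06233358 0.9870597 ]
```

View pics/s6.png

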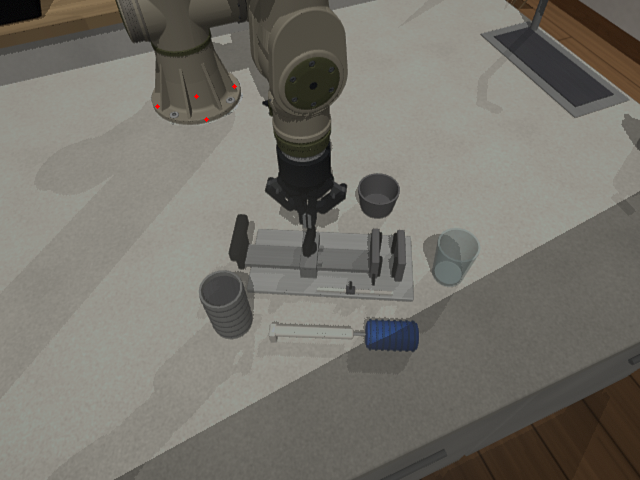

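The pictures disagree with the state. The shut pads end about 25–35 mm higher than the reported TCP projects, and they pass in front of the wing rather than behind it, so the fingers closed above the wing. I'll check this by lowering the shut fingers gently onto the wing's top.

```bash
python3 -m inch '[[0,0,0,0,0.04,0.22,1],[0,0,0,0,0,0.22,1],[0,0,0,0,0,0.05,1],[0,0,0,0,0,0,1]]'; python3 -m inch '[[0,0,0,0,0,0.05,1],[0,0,0,0,0,0.0,1]]'; python3 -m inch '[[0,0,0,0,0,0.05,1],[0,0,0,0,0,0.0,1]]'
```

```text
clock: 6.45
tcp_pos: [0.5873, 0.0748, 0.0597]
orientation: [-0.001, 0.866, 0.5, -0.001]
wrist_force: [-1.0, -0.2, 0.6]
finger_gap: -0.0002
clock: 6.65
tcp_pos: [0.5885, 0.0748, 0.0587]
orientation: [-0.0, 0.866, 0.5, -0.0]
wrist_force: [-0.2, -0.6, -0.5]
finger_gap: -0.0002
clock: 6.85
tcp_pos: [0.5885, 0.0749, 0.0563]
orientation: [0.0, 0.866, 0.5, -0.0]
wrist_force: [0.5, -0.0, 0.7]
finger_gap: 0.0001
```

```bash
python3 -m inch '[[0,0,0,0,0,0.05,1],[0,0,0,0,0,0.0,1]]'
cat > look.py <<'E'
from h import *
import sys
s,R=state()
im=env.read_camera("scene")[190:270,265:355,::-1]
im=cv2.resize(im,None,fx=7,fy=7,interpolation=cv2.INTER_NEAREST)
g=(np.clip(im/150.,0,1)**.6*255).astype(np.uint8)
p=((proj("scene",s["tcp_pos"])-[265,190])*7).astype(int)
cv2.circle(g,tuple(p),4,(0,0,255),-1)
cv2.imwrite("pics/%s.png"%sys.argv[1],g)
E
python3 look.py s7
```

```text
clock: 7.05
tcp_pos: [0.5884, 0.0748, 0.0536]
orientation: [-0.0, 0.866, 0.5, -0.0]
wrist_force: [-0.5, 0.8, 0.2]
finger_gap: 0.0
t 7.05 tcp [0.5884 0.0748 0.0536] stand [-0.0103 -0.0025] thx 60.00 tilt [-0. -0.] F [-0.5  0.8  0.2] gap 0.0000 q6 0.51
```

View pics/s7.png

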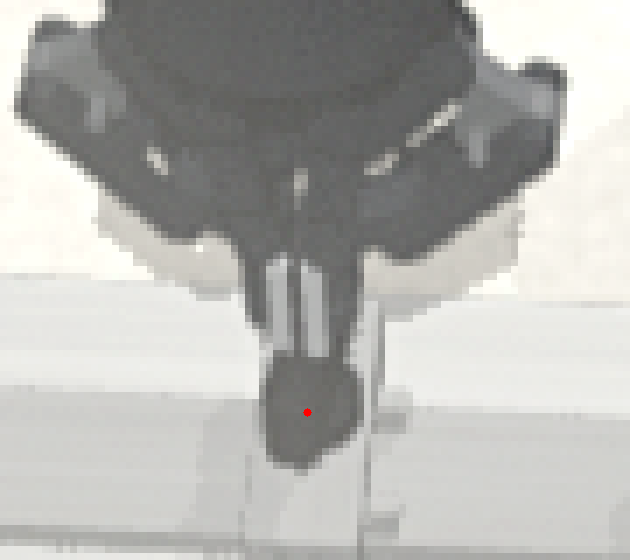

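```bash
python3 -m inch '[[0,0,0,0,0,0.05,1],[0,0,0,0,0,0.0,1]]';python3 -m inch '[[0,0,0,0,0,0.05,1],[0,0,0,0,0,0.0,1]]'; python3 look.py s8
```

```text
clock: 7.3
tcp_pos: [0.589, 0.0749, 0.0531]
orientation: [0.0, 0.866, 0.5, 0.001]
wrist_force: [-4.5, -0.1, 10.3]
finger_gap: -0.0001
clock: 7.5
tcp_pos: [0.5893, 0.0749, 0.053]
orientation: [0.001, 0.866, 0.5, 0.001]
wrist_force: [-8.1, -0.3, 23.5]
finger_gap: -0.0
t 7.50 tcp [0.5893 0.0749 0.053 ] stand [-0.0099 -0.0033] thx 60.01 tilt [ 0.003 -0.   ] F [-8.1 -0.3 23.5] gap -0.0000 q6 0.51
```

View pics/s8.png

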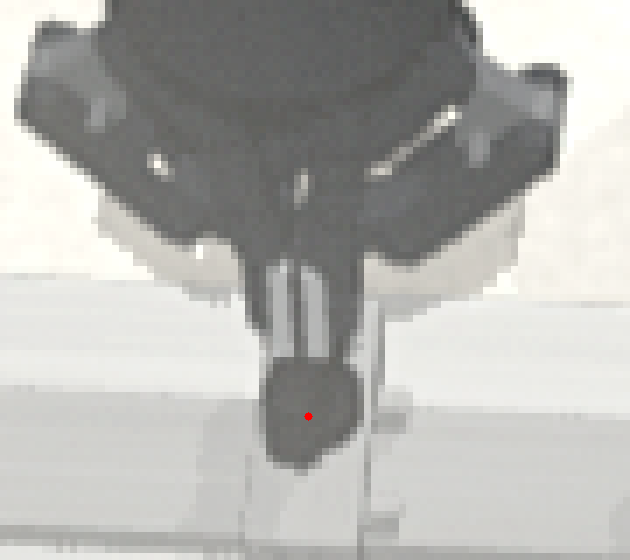

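Contact came at a reported TCP z of 0.053. The wing's top is at 0.090, so the real fingertips are about 37 mm higher than reported, which matches the images. I'll use that offset to regrasp the wing.

```bash
python3 -m inch '[[0,0,0,0,0,-0.3,1],[0,0,0,0,-0.05,-0.1,0],[0,0,0,0,0,0,0],[0,0,0,0,0,0,0],[0,0,0,0,0,0,0],[0,0,0,0,0,0,0]]' 40; python3 -c "
from h import *
togo(-.0105,0,.026)"
```

```text
clock: 8.15
tcp_pos: [0.5859, 0.0761, 0.068]
orientation: [-0.0, 0.866, 0.5, -0.001]
wrist_force: [-0.0, -0.3, -0.4]
finger_gap: 0.0722
t 8.15 tcp [0.5859 0.0761 0.068 ] stand [-0.0103  0.0002] thx 60.00 tilt [-0.001 -0.   ] F [-0.  -0.3 -0.4] gap 0.0722 q6 0.52
shift tool axes (x50mm): [-0.003  0.005  0.841]
```

```bash
python3 -m inch '[[0,0,0,0,0,0.2,0],[0,0,0,0,0,0.2,0],[0,0,0,0,0,0.2,0],[0,0,0,0,0,0.15,0],[0,0,0,0,0,0.09,0],[0,0,0,0,0,0,0]]' 40; python3 look.py s9
```

```text
clock: 8.75
tcp_pos: [0.5856, 0.0761, 0.0258]
orientation: [-0.0, 0.866, 0.5, -0.001]
wrist_force: [0.2, 0.2, -0.1]
finger_gap: 0.0856
t 8.75 tcp [0.5856 0.0761 0.0258] stand [-0.0104  0.0005] thx 60.00 tilt [-0.002 -0.   ] F [ 0.2  0.2 -0.1] gap 0.0856 q6 0.52
```

View pics/s9.png

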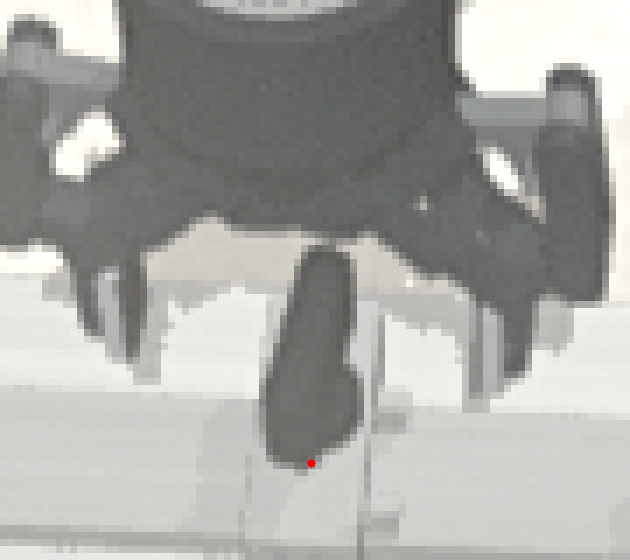

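The open fingers now straddle the wing, with pads at crop u of about 130 and 485 and the wing at about 325. Closing on it.

```bash
python3 -m inch '[[0,0,0,0,0,0,1],[0,0,0,0,0,0,1],[0,0,0,0,0,0,1],[0,0,0,0,0,0,1],[0,0,0,0,0,0,1],[0,0,0,0,0,0,1],[0,0,0,0,0,0,1]]' 40; python3 look.py s10
```

```text
clock: 9.5
tcp_pos: [0.5865, 0.076, 0.0272]
orientation: [0.0, 0.866, 0.5, 0.0]
wrist_force: [-0.3, -0.6, 2.5]
finger_gap: 0.0131
t 9.50 tcp [0.5865 0.076  0.0272] stand [-0.0101 -0.0004] thx 60.00 tilt [ 0. -0.] F [-0.3 -0.6  2.5] gap 0.0131 q6 0.52
```

View pics/s10.png

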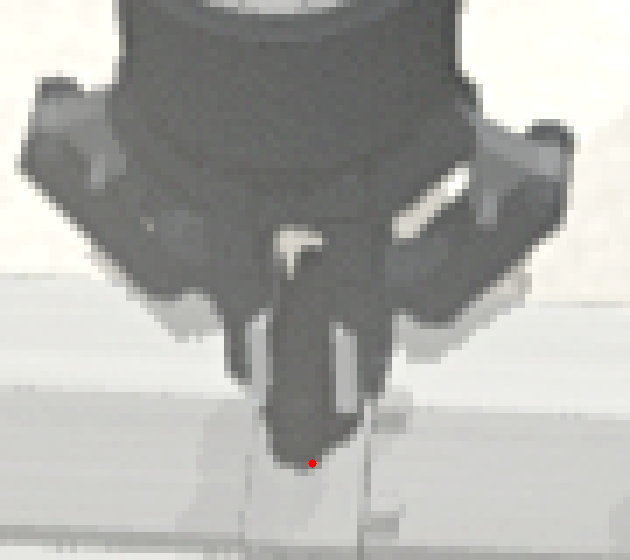

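```bash
python3 -m inch '[[0,0,0.5,0,0,0,1],[0,0,0.9,0,0,0,1],[0,0,1,0,0,0,1],[0,0,1,0,0,0,1],[0,0,1,0,0,0,1],[0,0,1,0,0,0,1],[0,0,1,0,0,0,1],[0,0,1,0,0,0,1],[0,0,1,0,0,0,1],[0,0,1,0,0,0,1],[0,0,0.6,0,0,0,1],[0,0,0,0,0,0,1]]' 40; python3 look.py s11
```

```text
clock: 10.75
tcp_pos: [0.5869, 0.0761, 0.0272]
orientation: [-0.0, 0.985, -0.174, 0.0]
wrist_force: [-0.6, -0.6, 2.1]
finger_gap: 0.0132
t 10.75 tcp [0.5869 0.0761 0.0272] stand [-0.0099 -0.0006] thx -20.01 tilt [ 0.001 -0.   ] F [-0.6 -0.6  2.1] gap 0.0132 q6 1.91
```

View pics/s11.png

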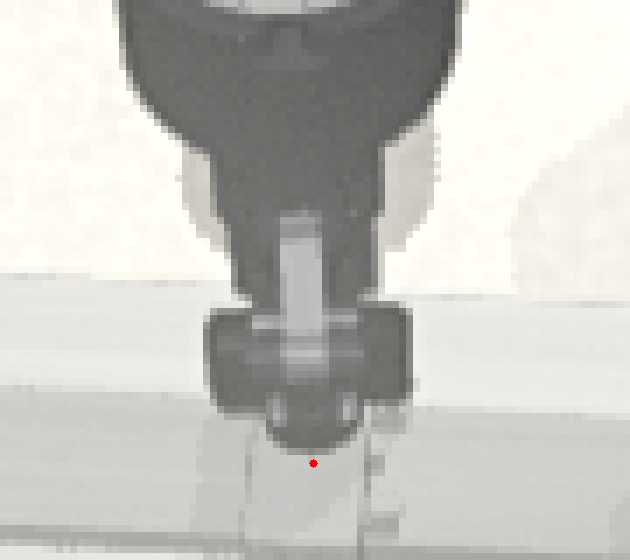

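The wing now lies in line with the slide, spanning u 205–412 in the crop. Next: release, lift and turn back.

```bash
python3 -m inch '[[0,0,0,0,0,0,0],[0,0,0,0,0,0,0],[0,0,0,0,0,0,0],[0,0,0,0,0,0,0],[0,0,0,0,0,-0.4,0],[0,0,0,0,0,-0.5,0],[0,0,0,0,0,-0.4,0],[0,0,-0.8,0,0,0,0],[0,0,-0.8,0,0,0,0],[0,0,-0.8,0,0,0,0],[0,0,-0.8,0,0,0,0],[0,0,-0.8,0,0,0,0]]' 60
python3 -m inch '[[0,0,-0.8,0,0,0,0],[0,0,-0.8,0,0,0,0],[0,0,-0.8,0,0,0,0],[0,0,-0.8,0,0,0,0],[0,0,-0.8,0,0,0,0],[0,0,-0.8,0,0,0,0],[0,0,-0.8,0,0,0,0],[0,0,-0.8,0,0,0,0],[0,0,0,0,0,0,0]]' 60
python3 - <<'E'
from h import *
togo(-.135,0.0,.09)
E
```

```text
clock: 12.0
tcp_pos: [0.5863, 0.0761, 0.0918]
orientation: [0.0, 0.994, 0.107, -0.0]
wrist_force: [0.8, -0.3, -1.2]
finger_gap: 0.0851
clock: 12.9
tcp_pos: [0.5863, 0.0761, 0.0917]
orientation: [-0.0, 0.852, 0.524, -0.0]
wrist_force: [-1.1, -0.6, 0.4]
finger_gap: 0.0858
t 12.90 tcp [0.5863 0.0761 0.0917] stand [-0.0101 -0.0001] thx 63.23 tilt [-0. -0.] F [-1.1 -0.6  0.4] gap 0.0858 q6 0.46
shift tool axes (x50mm): [-2.497  0.006  0.035]
```

```bash
python3 -m inch '[[0,0,0,-0.4,0,0,0],[0,0,0,-0.6,0,0,0],[0,0,0,-0.6,0,0,0],[0,0,0,-0.5,0,0,0],[0,0,0,-0.4,0,0,0],[0,0,0,0,0,0,0]]' 60
cat > look2.py <<'E'
from h import *
import sys
s,R=state()
im=env.read_camera("scene")[185:310,215:415,::-1]
cv2.imwrite("pics/%s_raw.png"%sys.argv[1],im)
im=cv2.resize(im,None,fx=4,fy=4,interpolation=cv2.INTER_CUBIC)
g=(np.clip(im/150.,0,1)**.6*255).astype(np.uint8)
cv2.imwrite("pics/%s.png"%sys.argv[1],g)
E
python3 look2.py s12; python3 -c "
from h import *
togo(-.135,0,.021)"
```

```text
clock: 13.5
tcp_pos: [0.529, -0.0372, 0.0919]
orientation: [0.0, 0.853, 0.522, -0.0]
wrist_force: [0.7, 0.1, -0.1]
finger_gap: 0.0855
t 13.50 tcp [ 0.529  -0.0372  0.0919] stand [-0.1371  0.0004] thx 62.89 tilt [-0.001 -0.   ] F [ 0.7  0.1 -0.1] gap 0.0855 q6 0.25
t 13.55 tcp [ 0.5298 -0.0362  0.092 ] stand [-1.358e-01  1.000e-04] thx 62.97 tilt [0. 0.] F [-0.1 -0.5  0.4] gap 0.0855 q6 0.25
shift tool axes (x50mm): [0.017 0.002 1.421]
```

View pics/s12.png

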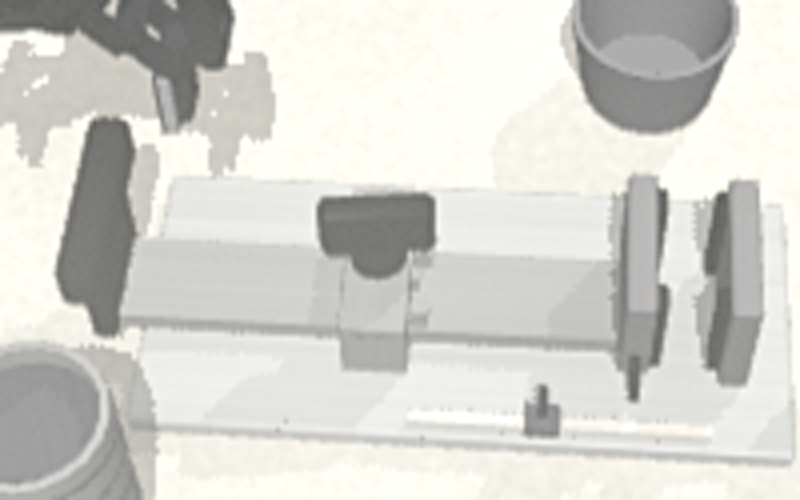

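The knob wing is in line with the slide, the jaw is closed (pointer (634,398), fin (542,388)), and everything around is unmoved. Descending on the handle.

```bash
python3 -m inch '[[0,0,0,0,0,0.3,0],[0,0,0,0,0,0.3,0],[0,0,0,0,0,0.3,0],[0,0,0,0,0,0.3,0],[0,0,0,0,0,0.2,0],[0,0,0,0,0,0,0]]' 60
python3 look2.py s13
```

```text
clock: 14.15
tcp_pos: [0.5291, -0.0345, 0.0204]
orientation: [-0.001, 0.852, 0.524, -0.001]
wrist_force: [-0.6, 0.0, -0.3]
finger_gap: 0.0857
t 14.15 tcp [ 0.5291 -0.0345  0.0204] stand [-0.1346  0.0015] thx 63.21 tilt [-0.003  0.001] F [-0.6  0.  -0.3] gap 0.0857 q6 0.25
```

View pics/s13.png

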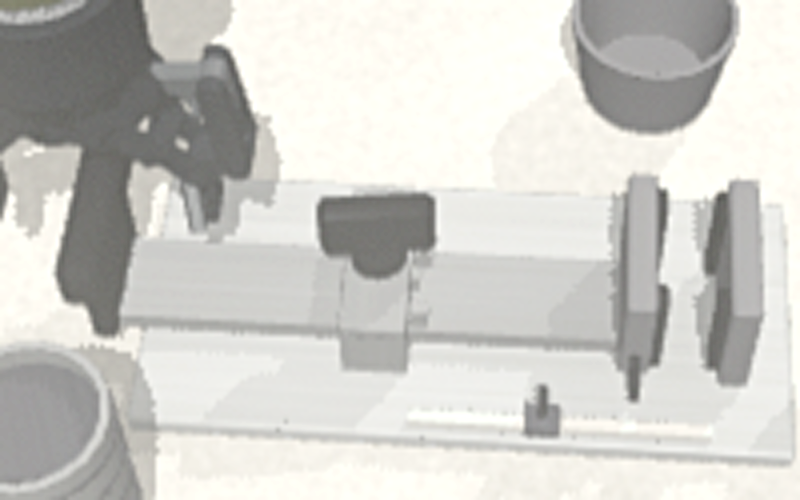

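The fingers straddle the bar with no contact. Closing.

```bash
python3 -m inch '[[0,0,0,0,0,0,1],[0,0,0,0,0,0,1],[0,0,0,0,0,0,1],[0,0,0,0,0,0,1],[0,0,0,0,0,0,1],[0,0,0,0,0,0,1],[0,0,0,0,0,0,1]]' 60
python3 - <<'E'
from h import *
state()
# pull estimate from first picture s12 zoom: pointer (634,398), fin (542,386)
f=lambda u,v:(u/4+215-.4,v/4+185-.4)
for z in(.026,.03,.034):print(st(ray("scene",f(634,398),z)).round(4))
for p,z in(((542,384),.04),((542,402),.03)):print(st(ray("scene",f(*p),z)).round(4))
E
```

```text
clock: 14.9
tcp_pos: [0.5303, -0.0357, 0.0224]
orientation: [0.0, 0.852, 0.524, 0.0]
wrist_force: [-1.9, 0.4, 5.7]
finger_gap: 0.0189
t 14.90 tcp [ 0.5303 -0.0357  0.0224] stand [-1.351e-01 -1.000e-04] thx 63.19 tilt [ 0.001 -0.   ] F [-1.9  0.4  5.7] gap 0.0189 q6 0.25
[ 0.1071 -0.0523]
[ 0.1068 -0.0547]
[ 0.1065 -0.0571]
[ 0.066 -0.056]
[ 0.0664 -0.0592]
```

```bash
python3 -m inch '[[0,0,0,-0.05,0,0,1],[0,0,0,-0.1,0,0,1],[0,0,0,-0.12,0,0,1],[0,0,0,-0.12,0,0,1],[0,0,0,-0.12,0,0,1],[0,0,0,-0.12,0,0,1],[0,0,0,-0.1,0,0,1],[0,0,0,-0.05,0,0,1],[0,0,0,0,0,0,1]]' 60
python3 look2.py s14
```

```text
clock: 15.8
tcp_pos: [0.5133, -0.0692, 0.0224]
orientation: [-0.0, 0.852, 0.524, 0.002]
wrist_force: [2.7, 7.1, 4.9]
finger_gap: 0.0194
t 15.80 tcp [ 0.5133 -0.0692  0.0224] stand [-1.728e-01  1.000e-04] thx 63.24 tilt [0.002 0.002] F [2.7 7.1 4.9] gap 0.0194 q6 0.18
```

View pics/s14.png

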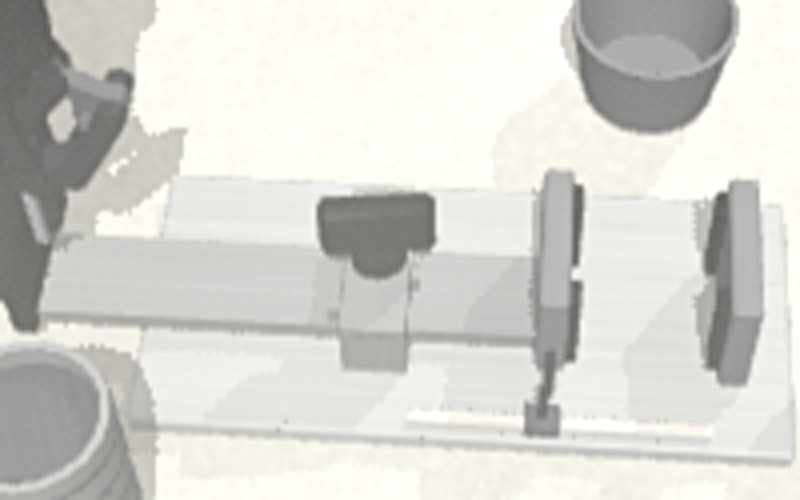

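```bash
cat > look3.py <<'E'
from h import *
import sys
state()
a=env.read_camera("scene")[265:298,330:370,::-1]; b=env.read_camera("top")[195:230,270:310,::-1]
up=lambda i:(np.clip(cv2.resize(i,None,fx=10,fy=10,interpolation=cv2.INTER_NEAREST)[:330]/160.,0,1)**.6*255).astype(np.uint8)
cv2.imwrite("pics/%s.png"%sys.argv[1],np.hstack([up(a),up(b)[:330]]))
E
python3 look3.py s15
```

```text
t 15.85 tcp [ 0.5134 -0.0691  0.0224] stand [-0.1726  0.    ] thx 63.24 tilt [0.002 0.002] F [2.5 6.2 5.1] gap 0.0190 q6 0.18
```

View pics/s15.png

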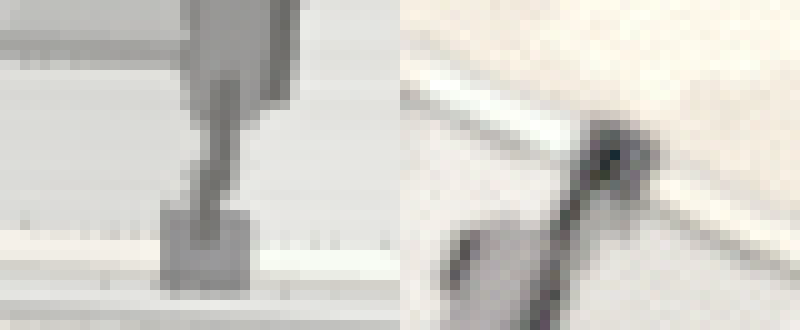

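Run:
```python
from h import *
f=lambda u,v:(u/10+330-.5,v/10+265-.5); g=lambda u,v:((u-400)/10+270-.5,v/10+195-.5)
print("ptr",[st(ray("scene",f(*p),z)).round(4) for p,z in(((221,190),.03),((230,110),.03),((225,150),.03))])
print("fin",[st(ray("scene",f(*p),z)).round(4) for p,z in(((205,172),.04),((207,238),.02),((206,205),.03))])
print("top ptr",[st(ray("top",g(*p),z)).round(4) for p,z in(((575,200),.03),((565,230),.03))])
print("top fin",[st(ray("top",g(*p),z)).round(4) for p,z in(((612,155),.04),)])
```

```text
ptr [array([ 0.069 , -0.0558]), array([ 0.0701, -0.0392]), array([ 0.0694, -0.0475])]
fin [array([ 0.0659, -0.0582]), array([ 0.067 , -0.0599]), array([ 0.0664, -0.059 ])]
top ptr [array([ 0.0674, -0.0517]), array([ 0.0666, -0.0454])]
top fin [array([ 0.0633, -0.0613])]
```

```bash
python3 -m inch '[[0,0,0,-0.04,0,0,1],[0,0,0,-0.03,0,0,1],[0,0,0,0,0,0,1],[0,0,0,0,0,0,1],[0,0,0,0,0,0,1],[0,0,0,0,0,0,1]]' 60
python3 look3.py s16
```

```text
clock: 16.55
tcp_pos: [0.5119, -0.072, 0.0224]
orientation: [-0.0, 0.851, 0.524, 0.002]
wrist_force: [2.3, 6.7, 5.8]
finger_gap: 0.0187
t 16.55 tcp [ 0.5119 -0.072   0.0224] stand [-1.759e-01  1.000e-04] thx 63.26 tilt [0.002 0.003] F [2.3 6.7 5.8] gap 0.0187 q6 0.17
```

View pics/s16.png

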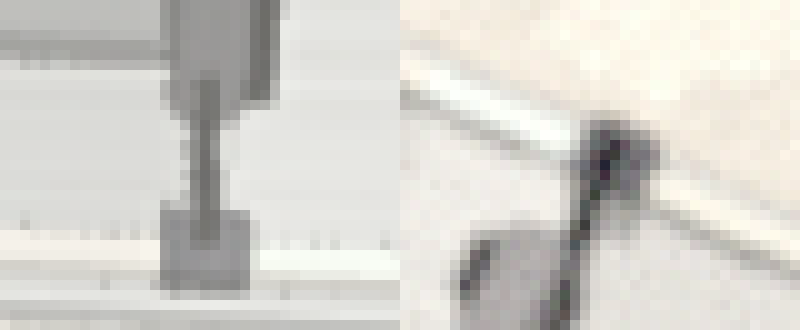

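In both views the pointer now lines up with the fin (scene crop u≈206 for both), and the rider box hasn't moved (162–250). I'll take one full check, then hand in.

```bash
python3 -m inch '[[0,0,0,0,0,0,1],[0,0,0,0,0,0,1]]' 60
python3 - <<'E'
from h import *
s,_=state(); print(abs(s["qvel"]).max())
cv2.imwrite("pics/s17.png",env.read_camera("scene")[:,:,::-1])
E
```

```text
clock: 16.85
tcp_pos: [0.512, -0.072, 0.0224]
orientation: [-0.0, 0.851, 0.524, 0.002]
wrist_force: [2.9, 7.0, 5.1]
finger_gap: 0.0194
t 16.85 tcp [ 0.512  -0.072   0.0224] stand [-0.1759  0.    ] thx 63.26 tilt [0.002 0.003] F [2.9 7.  5.1] gap 0.0194 q6 0.17
0.002177618871672555
```

View pics/s17.png

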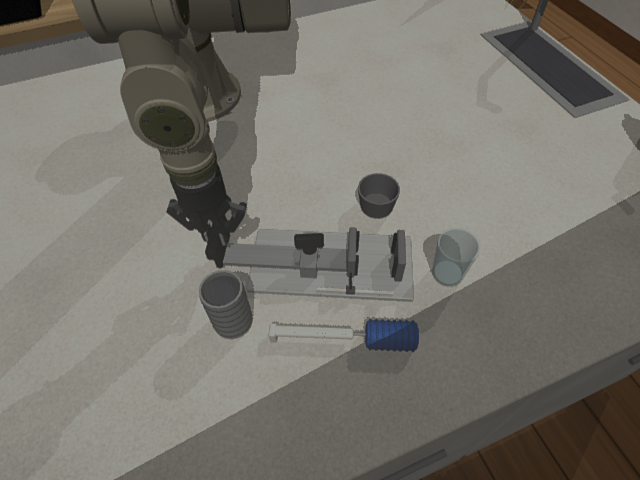

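The filter, cup, tumbler and brush are at their starting pixels. The handle is held at about (215,250), and the pointer is level with the rider at (350,288).

```bash
python3 -c "
from workcell import env
env.hand_in()"
```

```text
the job is handed in; nothing more can be done
```

I turned the wing knob clockwise about 80° to line up with the slide. I then pulled the jaw out about 41 mm by its handle until the pointer was level with the mark, and handed the job in at about 17 s with the handle still gripped.

**Last checks:**
- **Pointer:** it lined up with the rider's fin in both cameras, to about 1 mm by eye.
- **Grip:** the finger opening was about 19 mm on the 20 mm bar, with a steady pull of about 7.5 N, and the arm was still.
- **Surroundings:** the rider, filter, cup, tumbler and brush were at their starting pixels.

**What disagreed:** the reported TCP height did not match reality. The fingertips were really about 37 mm higher than reported, shown by the images and by touching the top of the wing. Because of that my first grip closed on nothing above the wing. The touch test then pressed its top with about 25 N. I used the corrected height for every grasp after that.

**Not confirmed:** the joint angles can't be read directly, so the knob angle (roughly 1.45 rad) comes from the images and the gripper's turn. The hand-in gave no verdict.

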